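# Pack the measuring kit back into its case

### The job

Put the measuring kit away: lay every tool that is out on the bench (up to four: caliper, micrometer, spanner, dial gauge) face up into its own cut-out in the foam of the open case, lying flat and fully down in it. When all of them are in, shut the lid fully, and then push both latches in until they click. Leave the test block, the anvil and the notepad where they are.

Things in the scene. Friction and masses are not known exactly. Their poses are not given: they have to be found in the camera images.
- case: black instrument case, fixed on the bench, 340 mm (its x) by 230 mm (its y), base rim 46 mm above the bench; origin at the centre of its underside, z up. Lid hinged along its +y side, latches on its -y side. Inside, grey foam (top 42 mm above the bench) with four pockets 15 mm deep cut to the tools' outlines with 4 mm of play all round, and finger recesses as deep beside each gripping place
- lid (a joint): hinge of the lid in rad: 0 shut, grows as it opens, at most 2.3; stiff hinge: the lid (0.5 kg) stays where it is left, takes up to 5 N at its free edge to move, and below about 0.7 rad sinks shut by itself
- lid_hinge (a point): middle of the lid's hinge line, 46 mm above the bench; the line runs along the case's x. The lid reaches 230 mm from it, over the case's -y side when shut, and its outside then lies 28 mm above this line (74 mm above the bench); open, that outside looks away from the case
- lid_edge (a point): middle of the lid's free edge, on the outside corner: 230 mm from the hinge across the lid and 28 mm out from the hinge plane
- latch_near (a joint): swing in rad of the snap latch at the case's x = -90 mm: 0.55 = standing out (open), 0 = snapped shut against the case. Grey flap 40 mm wide, 36 mm long, 5 mm thick, pivoted on the lid's front wall, 18 mm above the rim plane; with the lid shut it stands out and down towards -y. A light spring holds it open; pushed in at its end it meets a sprung catch near 0.2, takes 4 to 9 N to pass it, and snaps home below 0.1
- latch_far (a joint): the same for the equal latch at the case's x = +90 mm
- latch_near_end (a point): middle of the lower end of that flap's outer face, the place to push; with the lid shut it is about 38 mm above the bench and 33 mm out from the case's side when open, 28 mm above the bench and 15 mm out when snapped shut
- latch_far_end (a point): the same point of the far latch
- caliper: steel digital caliper with grey display housing, 171 mm long, lying display up. Origin under the housing's centre, at the underside, z up; +x along the beam to the jaws. Housing 62 x 36 x 14 mm high, the place to grip (36 mm, across y); beam 14 mm wide, 5 mm thick, from x = -115 to +47 mm; long measuring jaws at x = 33 to 55 mm reach to y = -45 mm, the short ones to y = +22 mm
- caliper_tip (a point): on the caliper, x = +56 mm from its origin, at its jaw end
- micrometer: outside micrometer, 134 mm long, 17 mm thick: grey U-frame from x = -62 to -8 mm reaching to y = -40 mm, and a bright round barrel 17 mm across along +x from x = 12 to 62 mm with a ratchet end to 72 mm. Origin on the barrel's axis line, at the underside, z up. Grip the barrel at x = +25 mm, across y
- micrometer_tip (a point): on the micrometer, x = +72 mm from its origin, under the ratchet end
- spanner: single-ended open spanner, steel, 158 mm long, 9 mm thick; origin under its shank (16 mm wide, x = -75 to +47 mm) near the balance point, the place to grip across y, z up; +x towards the jaw, a head set askew from x = 37 to 83 mm and y = -22 to +26 mm
- spanner_tip (a point): on the spanner, x = +80 mm from its origin, at the jaw end
- gauge: dial gauge lying face up: round steel housing 44 mm across and 18 mm high, with a stem and plunger 8 mm thick along +x to x = 58 mm and a small cap along -x to -32 mm, both 9 mm above the underside. Origin under the housing's centre, z up; grip the housing across y (44 mm)
- gauge_tip (a point): on the gauge, x = +58 mm from its origin, under the plunger's end
- block: round steel hardness test block, 64 mm across, 15 mm high, on the bench; not part of the job; origin under its centre
- anvil: dark steel tester anvil standing on its round table, 60 mm across, 45 mm high with its stem up; not part of the job; origin under its centre
- notepad: small paper notepad, 148 x 105 mm, 10 mm thick, flat on the bench; not part of the job; origin under its centre
- pocket_caliper (a point): in the caliper's pocket (+y, low x part of the foam): the point of its floor (27 mm above the bench) under the tool's origin when seated; axes as the case. Finger recesses 40 mm along x centred on the gripping place reach at least 24 mm out from the tool's sides; seated, the caliper's +x points along the case's +x
- pocket_micrometer (a point): in the micrometer's pocket (-y, low x part of the foam): the point of its floor (27 mm above the bench) under the tool's origin when seated; axes as the case. Finger recesses 40 mm along x centred on the gripping place reach at least 24 mm out from the tool's sides; seated, the micrometer's +x points along the case's +x
- pocket_spanner (a point): in the spanner's pocket (-y, high x part of the foam): the point of its floor (27 mm above the bench) under the tool's origin when seated; axes as the case. Finger recesses 40 mm along x centred on the gripping place reach at least 24 mm out from the tool's sides; seated, the spanner's +x points along the case's -x (jaw towards the case's low-x side)
- pocket_gauge (a point): in the gauge's pocket (+y, high x part of the foam): the point of its floor (27 mm above the bench) under the tool's origin when seated; axes as the case. Finger recesses 40 mm along x centred on the gripping place reach at least 24 mm out from the tool's sides; seated, the gauge's +x points along the case's +x

How it is judged (in metres and radians):
On the way, in this order (a step that is already met when the one before it is completed fails the run):
1. every tool that was out lies in its own pocket, the lid still open (horizontal distance between caliper and pocket_caliper below 0.009 m and x of caliper_tip in the frame of case between 0.007 and 0.029 m and y of caliper_tip in the frame of case between 0.019 and 0.041 m and distance between caliper and pocket_caliper below 0.0095 m and angle between each of caliper, micrometer, spanner, gauge's own z axis and vertical below 0.09 rad and horizontal distance between micrometer and pocket_micrometer below 0.009 m and x of micrometer_tip in the frame of case between -0.029 and -0.007 m and y of micrometer_tip in the frame of case between -0.071 and -0.049 m and distance between micrometer and pocket_micrometer below 0.0095 m and horizontal distance between spanner and pocket_spanner below 0.009 m and x of spanner_tip in the frame of case between -0.011 and 0.011 m and y of spanner_tip in the frame of case between -0.071 and -0.049 m and distance between spanner and pocket_spanner below 0.0095 m and horizontal distance between gauge and pocket_gauge below 0.009 m and x of gauge_tip in the frame of case between 0.125 and 0.147 m and y of gauge_tip in the frame of case between 0.019 and 0.041 m and distance between gauge and pocket_gauge below 0.0095 m and value of joint lid above 0.8 rad and linear speed of each of caliper, micrometer, spanner, gauge below 0.05 m/s), for 0.2 s.
2. the lid is shut (value of joint lid below 0.02 rad), for 0.1 s.
3. both latches have clicked shut (value of joint each of latch_near, latch_far below 0.07 rad), for 0.1 s.
At the end, for the whole second after the job is handed in: Every tool that was out lies at rest in its own pocket, flat (within 5 degrees, upright side up), its origin within 9 mm of the pocket's point and its end within 11 mm; the lid is shut (below 0.02 rad) and both latches are snapped shut (below 0.07 rad) (all of step 3 and horizontal distance between caliper and pocket_caliper below 0.009 m and x of caliper_tip in the frame of case between 0.007 and 0.029 m and y of caliper_tip in the frame of case between 0.019 and 0.041 m and distance between caliper and pocket_caliper below 0.0095 m and angle between each of caliper, micrometer, spanner, gauge's own z axis and vertical below 0.09 rad and horizontal distance between micrometer and pocket_micrometer below 0.009 m and x of micrometer_tip in the frame of case between -0.029 and -0.007 m and y of micrometer_tip in the frame of case between -0.071 and -0.049 m and distance between micrometer and pocket_micrometer below 0.0095 m and horizontal distance between spanner and pocket_spanner below 0.009 m and x of spanner_tip in the frame of case between -0.011 and 0.011 m and y of spanner_tip in the frame of case between -0.071 and -0.049 m and distance between spanner and pocket_spanner below 0.0095 m and horizontal distance between gauge and pocket_gauge below 0.009 m and x of gauge_tip in the frame of case between 0.125 and 0.147 m and y of gauge_tip in the frame of case between 0.019 and 0.041 m and distance between gauge and pocket_gauge below 0.0095 m and value of joint lid below 0.02 rad and linear speed of each of caliper, micrometer, spanner, gauge below 0.03 m/s); the robot touches nothing.
It fails at once if the block is moved by more than 30 mm (distance of block from where it was at the start of the episode above 0.03 m).
It fails at once if the anvil is moved by more than 30 mm (distance of anvil from where it was at the start of the episode above 0.03 m).
It fails at once if the notepad is moved by more than 30 mm (distance of notepad from where it was at the start of the episode above 0.03 m).
Of caliper, micrometer, spanner, gauge only 3 to 4 are there at a start; the rules pass over those that are not, and their reading is None.
At some moment in a run one of caliper, micrometer, spanner, gauge may be knocked a few centimetres aside while the robot is not near it.
Once in a run the grip may slacken for a moment while it holds something.
It also fails if it takes over 210 s, if anything falls off the work surface, if the arm or the gripper's body presses on something with over 40 N, if the wrist force passes 120 N, or if a joint passes its speed limit or range.

### The arm

A 6-joint arm with a two-finger parallel gripper is mounted at the origin on the work surface. World frame = base frame: x ahead of the robot, y to its left, z up, the work surface at z = 0. Lengths are in m, angles in degrees, forces in N, time in s.
With the tool pointing down it reaches from about 0.375 to 0.9 m from the base axis. Payload 3.1 kg.
Tool frame: the origin (TCP) lies at the very end of the fingers, on their centre line; the grasp point (between the pads) lies bot.hold_point_z behind it (bot.hold_point_z is the distance from the TCP to the grasp point, in m); z points along the fingers, y is the line along which they close (so a half turn about z gives the same grasp; the last joint's range is limited). The gripper opens to 87 mm and grips with 3 to 60 N. Pads are 19 mm wide; open, the fingers measure 117 mm over their backs; the gripper's body (75 mm by 190 mm) begins 51 mm behind the grasp point.
Start: joints at [-76.519, 30.224, 82.088, -0, 67.689, -10.227], TCP at [0.251, -0.572, 0.223] pointing down, gripper open.
Joint ranges: [-176.69, 176.69], [-43.24, 126.21], [12.49, 139.97], [-82, 262], [0, 151.66], [-163.58, 163.58]. Speed limits (degrees/s): [159.86, 159.86, 180, 180, 180, 180].

### API

Orientations are given as a 3x3 rotation matrix whose columns are the frame's x, y, z axes.
In Python, from rig import bot gives the robot as it stands.
- The arm moves only by the tool apply_moves, never from a script. Its argument "plan" is one flat list of numbers, 4 for each row, row after row: the shift along the world's x, y, z normalised to -1 to 1, where 1 is 0.05 m, then the turn about the world's z normalised to -1 to 1, where 1 is 10 degrees. A call has 1 to 12 rows; each row shifts and turns the commanded pose from where the row before left it; what a row does not reach is not made up. A row lasts 1/8 s, in which the tool goes at most 62.5 mm and 10.7 degrees, less where a joint would pass 70% of its speed; a pose out of reach is approached as far as the arm can. A call with a number of a shift or a turn outside -1 to 1 is refused whole. A call with a gripper value outside its range is refused whole. "grip" is the closure, from -1 (fully open) to 1 (shut), so that 0 is half open, set as the call begins (left out, the last holds). The fingers move at their own pace and stop on an object; the grip force is fixed at half the most. Time passes only in rows, so rows that do not move let the fingers close. It gives the time, the measured TCP pose, the force, the opening and the grip force at its end, in the units of the state.
- bot.read_state(): the state, without advancing time (a new reading comes with each control period).
- bot.capture(name): name is "side" or "top"; returns (picture, depth): 420x560x3 uint8, red, green, blue; 420x560 float32, m along the optical axis (not along the pixel's ray), 0 where there is no reading.
- bot.camera_info(name): a dict with "vertical_fov" (degrees; the focal length in pixels is half the picture's height over the tangent of half this angle, whatever the lens; pixels are square), "cx", "cy" (the principal point, pixels), "k1" (the pictures are not rectified: a ray, as slopes to the right and down, at radius r is drawn at 1 + k1 r^2 times it, then the intrinsics apply), "rvec" (rotation vector, rad) and "tvec" (3), from world to camera coordinates, as OpenCV has them. Camera axes: x right, y down, z forward; pixel columns grow to the right and rows downward; lengths in m; the calibration is good to about 2 mm. A picture is of the moment at which its call begins. camera_info takes no time and is no camera call.
- bot.hand_in(): hands the job in; it is judged then, once.
Trained networks look in the newest picture that a camera, given by its name, has taken for a name from the list of things; names that differ only in an ending like _2 or _b are one class to them, and where a whole thing is asked for, a point or a joint stands for the part that bears it (a point fixed in the world has none). Each returns a list of dicts, best first, with "p" (0 to 1); they miss things now and then, are a little off and sometimes report something else, mostly with a low value. They report only what shows in the picture. A call takes as long as a camera call.
- bot.outline_of(camera, target): "mask" (420x560 bool, what is visible of it) and "xy" ([column, row] as shares, 0 to 1, of the picture: columns of its width, rows of its height, amid what is visible of it).
- bot.pinpoint(camera, target): "xy" ([column, row] as shares, 0 to 1, of the picture: columns of its width, rows of its height: a listed point, or the origin of a listed thing).
The state is a dict: "time_s": time; "joint_positions": joint angles; "qvel": joint speeds; "tau": joint torques, N m; "position": TCP position; "tcp_rot": TCP orientation; "force": force on the tool from outside, world axes, zero at the start; "moment": the same for the moment, N m; "opening": opening from 0.0 (shut) to 1.0 (fully open); "grasp_force": force on a finger pad.
Only numpy, scipy, OpenCV 4.12 (cv2) and the standard library are available. Lean on these libraries where they do the work, as an engineer would, in place of code of your own. Each camera call takes 0.05 s, during which the arm holds its last target. There are 200 camera calls.

## Working session

There is one attempt and no reset: what is moved stays moved. The work goes in short steps, Python scripts to look and compute and a tool call to move; the robot and the scene stay as the last step left them, time stands still between calls to the robot, and variables do not carry over. Pictures are saved under pics/ and viewed, at most 19 in all, crops included, and the job is handed in when it is done.

Besides the shell and the picture viewer there is one more tool, called after "Emit:" as name(argument=value, ...), one argument or row to a line, values as JSON. apply_moves: Moves the arm, as the interface text tells. Its arguments: {"type":"object","properties":{"plan":{"type":"array","items":{"type":"number"}},"grip":{"type":"number"}},"required":["plan"]}

```bash
mkdir -p pics; ls; cat > h.py <<'E'
import numpy as np, cv2
from rig import bot
def cam(n):
    c=bot.camera_info(n); f=210/np.tan(np.radians(c["vertical_fov"])/2)
    R=cv2.Rodrigues(np.array(c["rvec"],float))[0]; t=np.array(c["tvec"],float).ravel()
    return c,f,R,t
def ray(n,u,v):
    """pixel -> cam slopes (undistorted)"""
    c,f,R,t=cam(n); xd=np.array([(u-c["cx"])/f,(v-c["cy"])/f]); x=xd.copy()
    for _ in range(20): x=xd/(1+c["k1"]*(x@x))
    return np.append(x,1.0),R,t
def at_z(n,u,v,z):
    d,R,t=ray(n,u,v); o=-R.T@t; w=R.T@d; return o+w*(z-o[2])/w[2]
def at_depth(n,u,v,D):
    d,R,t=ray(n,u,v); return R.T@(d*D-t)
def px(n,P):
    c,f,R,t=cam(n); p=R@np.array(P,float)+t; x=p[:2]/p[2]; x=x*(1+c["k1"]*(x@x)); return x*f+[c["cx"],c["cy"]]
def snap(n,name):
    im,d=bot.capture(n); cv2.imwrite(f"pics/{name}.png",im[:,:,::-1]); return im,d
def pin(n,t,z):
    r=bot.pinpoint(n,t)
    return [(round(q["p"],2),np.round(np.array(q["xy"])*[560,420],1),np.round(at_z(n,q["xy"][0]*560,q["xy"][1]*420,z),4)) for q in r[:2]]
E
python3 - <<'E'
from h import *
im,d=snap("top","t0"); im,d=snap("side","s0")
for n in("top","side"):
    c,f,R,t=cam(n); print(n,f,-R.T@t,R[2])
for t,z in [("caliper",0),("caliper_tip",0),("micrometer",0),("micrometer_tip",0),("spanner",0),("spanner_tip",0),("gauge",0),("gauge_tip",0),("block",0),("anvil",0),("notepad",0),("case",0),("pocket_caliper",.027),("pocket_micrometer",.027),("pocket_spanner",.027),("pocket_gauge",.027),("lid_hinge",.046)]:
    print(t,"T",pin("top",t,z),"S",pin("side",t,z))
print(bot.hold_point_z, bot.read_state()["tcp_rot"])
E
```

```text
pics
top 529.7327655079473 [ 0.4609678  -0.08206871  1.27787002] [ 0.09221615  0.02309381 -0.99547117]
side 541.9391147897206 [-0.04219309  0.70557736  0.78733012] [ 0.49400696 -0.64774187 -0.5799893 ]
caliper T [(0.66, array([338.2, 246.1]), array([ 0.4647, -0.1854,  0.    ]))] S [(0.96, array([342. , 228.2]), array([ 0.4596, -0.1933,  0.    ]))]
caliper_tip T [(0.82, array([339.1, 223.7]), array([ 0.5188, -0.1869,  0.    ]))] S [(0.85, array([317.8, 218.5]), array([ 0.5258, -0.1876,  0.    ]))]
micrometer T [(0.59, array([297.2, 223. ]), array([ 0.5188, -0.0857,  0.    ]))] S [(0.64, array([293.4, 238.9]), array([ 0.5236, -0.0869,  0.    ])), (0.54, array([177.2, 263.4]), array([ 0.6654,  0.1413, -0.    ]))]
micrometer_tip T [(0.87, array([291.8, 192.7]), array([ 0.5921, -0.0715,  0.    ]))] S [(0.74, array([270.5, 230. ]), array([ 0.585 , -0.0786,  0.    ])), (0.55, array([216.6, 288.3]), array([0.5472, 0.1423, 0.    ]))]
spanner T [(0.68, array([234.4, 176.5]), array([0.6297, 0.0693, 0.    ]))] S []
spanner_tip T [] S [(0.25, array([267.9, 231.5]), array([ 0.586 , -0.0703,  0.   
[... 1462 characters left out ...]
, array([0.4749, 0.0937, 0.027 ]))]
pocket_spanner T [(0.68, array([231.6, 176.8]), array([0.6252, 0.0728, 0.027 ]))] S [(0.91, array([213.2, 242.6]), array([0.6314, 0.0638, 0.027 ]))]
pocket_gauge T [(0.72, array([197.5, 167.9]), array([0.6458, 0.1563, 0.027 ]))] S [(0.88, array([178.5, 263.3]), array([0.6393, 0.1588, 0.027 ]))]
lid_hinge T [(0.59, array([153.7, 191.6]), array([0.5849, 0.2569, 0.046 ])), (0.58, array([199.4, 169.5]), array([0.6392, 0.1479, 0.046 ]))] S [(0.91, array([161.2, 296.2]), array([0.5784, 0.2569, 0.046 ]))]
0.0187 [[ 9.15603430e-01  4.02082527e-01 -6.84671045e-06]
 [ 4.02082527e-01 -9.15603430e-01  1.46546300e-05]
 [-3.76500912e-07 -1.61707721e-05 -1.00000000e+00]]
```

View pics/t0.png

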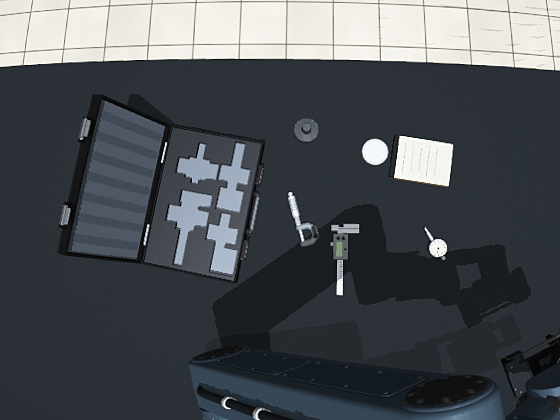

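View pics/s0.png

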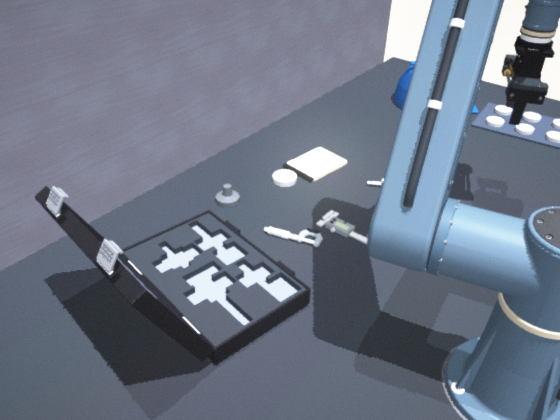

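```bash
cat >> h.py <<'E'
def rect(n,im,c,a,z,w,h,s):
    """orthoview of plane z; centre c, x axis angle a(rad), w x h (m), s px/m; rows down = -y"""
    W,H=int(w*s),int(h*s); jj,ii=np.meshgrid(np.arange(W),np.arange(H))
    x=(jj-W/2)/s; y=(H/2-ii)/s
    X=c[0]+x*np.cos(a)-y*np.sin(a); Y=c[1]+x*np.sin(a)+y*np.cos(a)
    cc,f,R,t=cam(n); P=np.stack([X,Y,np.full_like(X,z)],-1)@R.T+t
    q=P[...,:2]/P[...,2:]; q=q*(1+cc["k1"]*(q**2).sum(-1,keepdims=True))
    q=(q*f+[cc["cx"],cc["cy"]]).astype(np.float32)
    return cv2.remap(im,q[...,0],q[...,1],cv2.INTER_LINEAR)
def se2(A,B):
    A,B=np.array(A),np.array(B); a0,b0=A.mean(0),B.mean(0); p,q=A-a0,B-b0
    th=np.arctan2((p[:,0]*q[:,1]-p[:,1]*q[:,0]).sum(),(p*q).sum())
    R=np.array([[np.cos(th),-np.sin(th)],[np.sin(th),np.cos(th)]]); return th,b0-R@a0
E
python3 - <<'E'
from h import *
A=[(-.038,.03),(-.09,-.06),(.08,-.06),(.078,.03),(0,.115)]*2
T=[(.5299,.1788),(.4604,.0876),(.6252,.0728),(.6458,.1563),(.5849,.2569)]
S=[(.5278,.1779),(.4749,.0937),(.6314,.0638),(.6393,.1588),(.5784,.2569)]
B=np.array(T+S); th,t=se2(A,B); R=np.array([[np.cos(th),-np.sin(th)],[np.sin(th),np.cos(th)]])
print(np.degrees(th),t); print(np.round(B-(np.array(A)@R.T+t),4))
print(se2(A[:5],T),se2(A[:5],S))
out=[]
for n,f in(("top","t0"),("side","s0")):
    im=cv2.imread(f"pics/{f}.png"); r=rect(n,im,t,th,.046,.38,.27,1500)
    for x in(-.17,0,.17): u=int((x+.19)*1500); cv2.line(r,(u,0),(u,405),(0,255,0),1)
    for y in(-.115,.115): v=int((.135-y)*1500); cv2.line(r,(0,v),(570,v),(0,255,0),1)
    out.append(cv2.convertScaleAbs(r,alpha=1.8,beta=20))
cv2.imwrite("pics/c0.png",cv2.resize(np.vstack(out),(422,600)))
o=[]
for c in((.465,-.185),(.54,-.08),(.47,-.41)):
    o.append(np.vstack([cv2.convertScaleAbs(rect(n,cv2.imread(f"pics/{f}.png"),c,0,z,.2,.2,1300),alpha=1.3) for n,f,z in(("top","t0",.008),("side","s0",.008))]))
m=np.hstack(o)
for k in range(3):
  for j in range(2):
    cv2.drawMarker(m,(260*k+130,260*j+130),(0,0,255),0,8,1)
cv2.imwrite("pics/tools0.png",m)
E
```

```text
-8.780492770840823 [0.56219117 0.14039481]
[[ 0.0007  0.003 ]
 [-0.0037 -0.0072]
 [-0.0069  0.0039]
 [ 0.0019 -0.0018]
 [ 0.0052  0.0029]
 [-0.0014  0.0021]
 [ 0.0108 -0.0011]
 [-0.0007 -0.0051]
 [-0.0046  0.0007]
 [-0.0013  0.0029]]
(np.float64(-0.16578740021050947), array([0.56150695, 0.140621  ])) (np.float64(-0.14035347187518613), array([0.56288018, 0.14016753]))
```

View pics/c0.png

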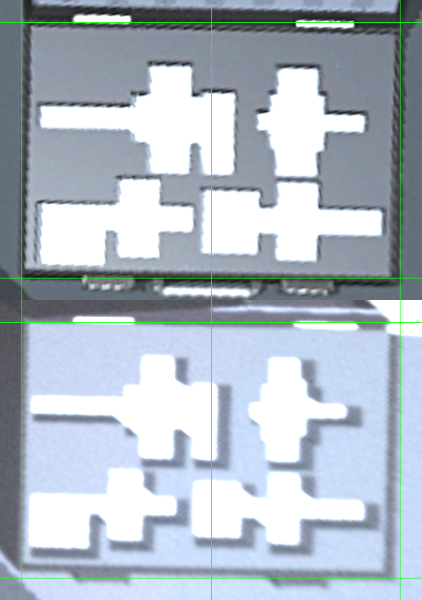

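View pics/tools0.png

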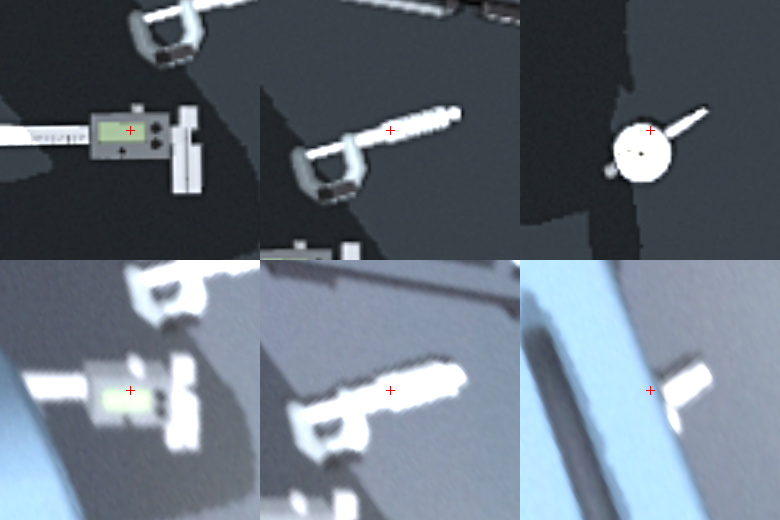

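The top view shows caliper, micrometer and gauge on the bench and the spanner missing (its pocket at (231,177) is empty). The case rectifies well, at a yaw of about -10.1°. The gauge is at about (0.464,-0.425) with yaw 32°. I'll start with it.

Emit:
apply_moves(
  plan=[0.85,0.59,-0.45,0.18,0.85,0.59,-0.45,0.18,0.85,0.59,-0.45,0.18,0.85,0.59,-0.45,0.18,0.86,0.58,-0.45,0.16,0,0,0,0,0,0,0,0],
  grip=-1,
)

```text
time_s: 2.68
position: [0.4644, -0.4255, 0.1101]
tcp_rot: [[0.843, 0.538, -0.0], [0.538, -0.843, -0.001], [-0.0, 0.0, -1.0]]
force: [0.0, 0.1, 0.0]
opening: 1.003
grasp_force: 0.0
```

```bash
python3 - <<'E'
from h import *
im,d=snap("side","s1")
g=bot.read_state();print(g["position"],g["tcp_rot"][:,0] if hasattr(g["tcp_rot"],'shape') else g["tcp_rot"])
for t,z in(("gauge",0),("gauge_tip",.009)): print(pin("side",t,z))
it,d=snap("top","t1")
print(px("top",g["position"]),px("side",g["position"]))
for t,z in(("gauge",0),("gauge_tip",.009)): print(pin("top",t,z))
m=np.hstack([rect("top",it,(.464,-.425),np.radians(32),.01,.2,.2,1900),rect("side",im,(.464,-.425),np.radians(32),.01,.2,.2,1900)])
cv2.imwrite("pics/g1.png",cv2.convertScaleAbs(m[:,:,::-1],alpha=1.4))
E
```

```text
[ 0.46407    -0.42620712  0.11053889] [ 8.43619456e-01  5.36941451e-01 -3.02446745e-04]
[(0.55, array([212.6, 246.6]), array([0.6465, 0.052 , 0.    ]))]
[(0.45, array([210.8, 243.6]), array([0.649 , 0.0546, 0.009 ]))]
[449.26170145 247.37507156] [394.77645048 149.82723125]
[(0.68, array([436.9, 247.5]), array([ 0.4639, -0.4276,  0.    ])), (0.35, array([374.1, 152.4]), array([ 0.6948, -0.2717,  0.    ]))]
[(0.63, array([421.1, 227.5]), array([ 0.5118, -0.3858,  0.009 ]))]
```

View pics/g1.png

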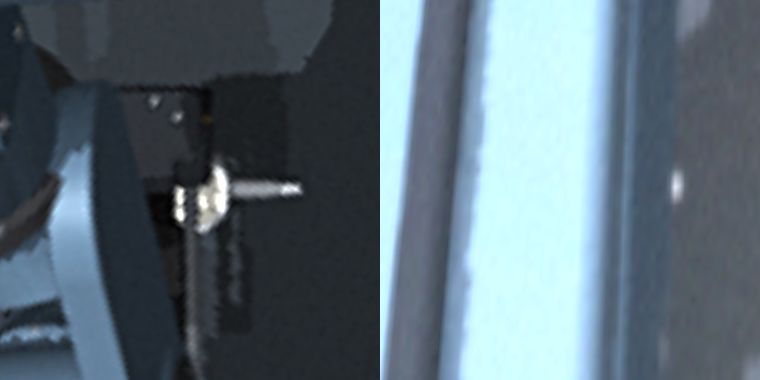

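The top crop shows the stem lying along the row at v≈188, so the gauge is centred to about 1 mm and the yaw is right. I'll go down and grip.

Emit:
apply_moves(
  plan=[0,0,-0.7,0,0,0,-0.7,0,0,0,-0.5,0,0,0,-0.22,0,0,0,0,0],
)

```text
time_s: 3.6
position: [0.464, -0.4254, 0.0038]
tcp_rot: [[0.844, 0.537, -0.0], [0.537, -0.844, 0.001], [-0.0, -0.001, -1.0]]
force: [-0.4, -0.3, -0.1]
opening: 0.996
grasp_force: 0.0
```

Emit:
apply_moves(
  plan=[0,0,0,0,0,0,0,0,0,0,0,0,0,0,0,0,0,0,0,0,0,0,0,0],
  grip=1,
)

```text
time_s: 4.35
position: [0.4642, -0.4249, 0.0041]
tcp_rot: [[0.843, 0.537, -0.0], [0.537, -0.843, 0.001], [-0.0, -0.001, -1.0]]
force: [0.6, 1.0, 1.6]
opening: 0.499
grasp_force: 30.0
```

Emit:
apply_moves(
  plan=[0,0,0.4,0,0,0,0.8,0,0,0,1,0,0,0,0.8,0,0,0,0.2,0,0,0,0,0],
)

```text
time_s: 5.1
position: [0.4642, -0.4251, 0.1644]
tcp_rot: [[0.843, 0.537, 0.0], [0.537, -0.843, -0.001], [0.0, 0.001, -1.0]]
force: [-0.9, 0.7, -1.5]
opening: 0.492
grasp_force: 30.0
```

Emit:
apply_moves(
  plan=[0.3,0.9,0,-0.35,0.3,0.97,0,-0.35,0.3,0.97,0,-0.35,0.3,0.97,0,-0.35,0.3,0.97,0,-0.35,0.3,0.97,0,-0.35,0.3,0.97,0,-0.36,0.3,0.97,0,-0.36,0.3,0.97,0,-0.36,0.3,0.97,0,-0.36,0.3,0.97,0,-0.36,0.3,0.97,0,-0.36],
)

```text
time_s: 6.6
position: [0.643, 0.1547, 0.1609]
tcp_rot: [[0.984, -0.177, -0.005], [-0.177, -0.984, -0.001], [-0.005, 0.001, -1.0]]
force: [0.3, -0.1, -0.9]
opening: 0.5
grasp_force: 30.0
```

Emit:
apply_moves(
  plan=[0,0,-0.8,0,0,0,-0.4,0,0,0,0,0,0,0,0,0],
)

```text
time_s: 7.1
position: [0.6442, 0.1531, 0.1034]
tcp_rot: [[0.984, -0.176, -0.001], [-0.176, -0.984, -0.0], [-0.001, 0.0, -1.0]]
force: [0.3, -0.5, -0.8]
opening: 0.493
grasp_force: 30.0
```

```bash
python3 - <<'E'
from h import *
g=bot.read_state();P=np.array(g["position"]);print(P,g["opening"],g["grasp_force"]);R=np.array(g["tcp_rot"]);print(np.degrees(np.arctan2(R[1,0],R[0,0])))
a=np.radians(-10.1)
it,d=snap("top","t2"); im,d=snap("side","s2")
o=[]
for n,i in(("top",it),("side",im)):
    for t in("gauge","gauge_tip","pocket_gauge","caliper","micrometer"): print(n,t,pin(n,t,P[2]-.004 if t[0]=="g" else .027 if t[0]=="p" else 0))
    o.append(rect(n,i,P[:2],a,P[2]+.005,.2,.2,1900))
cv2.imwrite("pics/g2.png",cv2.convertScaleAbs(np.hstack(o)[:,:,::-1],alpha=1.4))
E
```

```text
[0.64423223 0.15309135 0.10341189] 0.49308719091904124 29.999120235443115
-10.110718861413732
top gauge [(0.74, array([339.8, 220.6]), array([ 0.5213, -0.1803,  0.0994])), (0.37, array([193.7, 163. ]), array([0.6463, 0.1517, 0.0994]))]
top gauge_tip []
top pocket_gauge [(0.74, array([198.2, 168.9]), array([0.6434, 0.1545, 0.027 ]))]
top caliper [(0.7, array([374.5, 150.3]), array([ 0.7   , -0.2727,  0.    ])), (0.65, array([340.1, 245.6]), array([ 0.466 , -0.1899,  0.    ]))]
top micrometer [(0.97, array([299.7, 220.1]), array([ 0.526 , -0.0917,  0.    ]))]
side gauge []
side gauge_tip [(0.86, array([164. , 220.3]), array([0.6964, 0.1378, 0.0994]))]
side pocket_gauge [(0.7, array([178.5, 262.3]), array([0.6416, 0.1566, 0.027 ]))]
side caliper [(0.59, array([340.8, 227.3]), array([ 0.4636, -0.1944,  0.    ]))]
side micrometer [(0.71, array([291.8, 239.7]), array([ 0.5246, -0.0822,  0.    ]))]
```

View pics/g2.png

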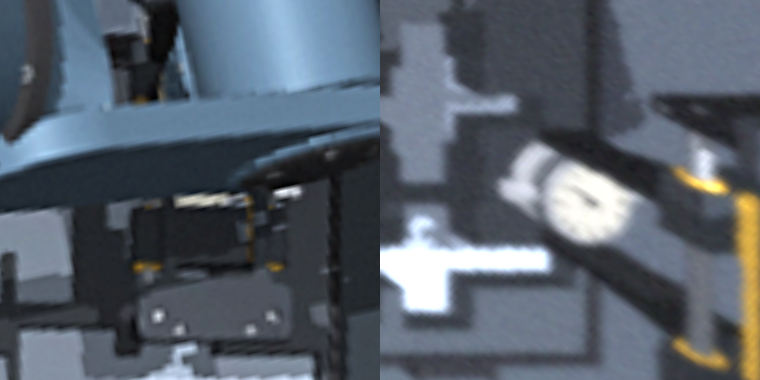

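Emit:
apply_moves(
  plan=[0,0.08,-0.3,0,0,0,-0.5,0,0,0,-0.3,0,0,0,0,0,0,0,0,0],
)

```text
time_s: 8.32
position: [0.6448, 0.1574, 0.0493]
tcp_rot: [[0.985, -0.175, 0.001], [-0.175, -0.985, 0.0], [0.001, -0.0, -1.0]]
force: [-0.1, 0.1, -1.5]
opening: 0.493
grasp_force: 30.0
```

```bash
python3 - <<'E'
from h import *
P=np.array(bot.read_state()["position"]);print(P)
im,d=snap("side","s3")
u,v=px("side",[P[0],P[1],.045]).astype(int); print(u,v)
c=im[max(0,v-75):v+75,max(0,u-100):u+100]
cv2.imwrite("pics/g3.png",cv2.convertScaleAbs(cv2.resize(c,(800,600),interpolation=cv2.INTER_CUBIC)[:,:,::-1],alpha=1.5))
E
```

```text
[0.64484906 0.15739421 0.04931809]
176 255
```

View pics/g3.png

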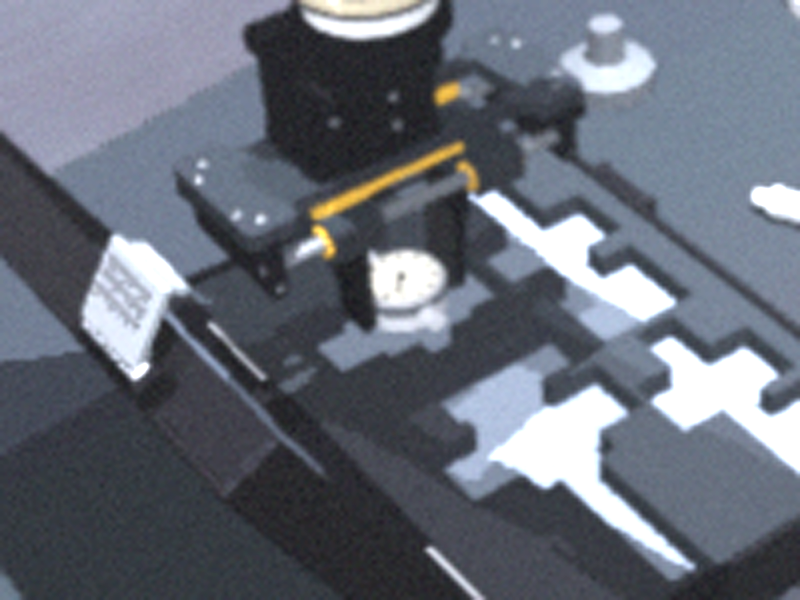

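The crop shows the gauge level above its pocket, with the face at (405,280) and the open pocket beneath it. I'll keep going down.

Emit:
apply_moves(
  plan=[-0.01,0,-0.2,0,0,0,-0.12,0,0,0,0,0,0,0,0,0],
)

```text
time_s: 8.88
position: [0.6439, 0.1573, 0.033]
tcp_rot: [[0.985, -0.175, 0.0], [-0.175, -0.985, 0.0], [0.0, -0.0, -1.0]]
force: [0.0, -0.4, -2.0]
opening: 0.495
grasp_force: 30.0
```

Emit:
apply_moves(
  plan=[0,0,-0.03,0,0,0,0,0],
)

```text
time_s: 9.12
position: [0.6439, 0.1573, 0.0316]
tcp_rot: [[0.985, -0.175, 0.0], [-0.175, -0.985, 0.0], [0.0, -0.0, -1.0]]
force: [-0.4, 0.1, -1.0]
opening: 0.496
grasp_force: 30.0
```

Emit:
apply_moves(
  plan=[0,0,0,0,0,0,0,0,0,0,0,0],
  grip=-0.29,
)

```text
time_s: 9.5
position: [0.6441, 0.1573, 0.0319]
tcp_rot: [[0.985, -0.175, 0.001], [-0.175, -0.985, 0.0], [0.001, -0.0, -1.0]]
force: [-0.2, -0.2, 0.8]
opening: 0.637
grasp_force: 0.0
```

Emit:
apply_moves(
  plan=[0,0,0.2,0,0,0,0.7,0,0,0,1,0,0,0,0.6,0,0,0,0,0],
)

```text
time_s: 10.12
position: [0.6462, 0.1575, 0.1606]
tcp_rot: [[0.985, -0.175, 0.008], [-0.175, -0.985, 0.001], [0.008, -0.002, -1.0]]
force: [0.9, 0.4, -1.1]
opening: 0.645
grasp_force: 0.0
```

Emit:
apply_moves(
  plan=[-0.317,-0.788,-0.1,0.42,-0.317,-0.788,-0.1,0.42,-0.317,-0.788,-0.1,0.42,-0.317,-0.788,-0.1,0.42,-0.317,-0.788,-0.1,0.42,-0.317,-0.79,-0.1,0.42,0,0,0,0,0,0,0,0],
  grip=-0.4,
)

```text
time_s: 11.12
position: [0.5484, -0.0788, 0.1259]
tcp_rot: [[0.966, 0.259, -0.001], [0.259, -0.966, 0.001], [-0.001, -0.001, -1.0]]
force: [0.5, -0.3, 0.3]
opening: 0.699
grasp_force: 0.0
```

```bash
python3 - <<'E'
from h import *
P=np.array(bot.read_state()["position"]);print(P)
it,_=snap("top","t4"); im,_=snap("side","s4")
for n in("top","side"):
    for t,z in(("gauge",.027),("gauge_tip",.027),("micrometer",0),("micrometer_tip",0.0),("caliper",0),("caliper_tip",0)): print(n,t,pin(n,t,z))
a=[rect("side",im,(.525,-.086),np.radians(15.2),.0085,.2,.15,1900),rect("top",it,(.525,-.086),np.radians(15.2),.0085,.2,.15,1900)]
b=[rect("top",it,(.5624,.1414),np.radians(-10.1),.042,.38,.27,1000),rect("side",im,(.5624,.1414),np.radians(-10.1),.042,.38,.27,1000)]
A=np.hstack(a);B=np.hstack(b);M=np.vstack([A,B]) if A.shape[1]==B.shape[1] else None
cv2.imwrite("pics/m4.png",cv2.convertScaleAbs(M[:,:,::-1],alpha=1.5))
E
```

```text
[ 0.54836975 -0.0788085   0.1258915 ]
top gauge [(0.6, array([200.1, 167.3]), array([0.6474, 0.15  , 0.027 ]))]
top gauge_tip [(0.76, array([197.2, 143.6]), array([0.7053, 0.1594, 0.027 ]))]
top micrometer [(0.62, array([298.7, 222.7]), array([ 0.5197, -0.0894,  0.    ]))]
top micrometer_tip [(0.27, array([299.9, 222.9]), array([ 0.5192, -0.0922,  0.    ]))]
top caliper [(0.7, array([340.6, 247.3]), array([ 0.462 , -0.1912,  0.    ]))]
top caliper_tip [(0.96, array([338.6, 222.7]), array([ 0.5212, -0.1856,  0.    ]))]
side gauge [(0.78, array([176.8, 263.2]), array([0.6421, 0.1608, 0.027 ]))]
side gauge_tip [(0.74, array([164.4, 248.1]), array([0.6986, 0.1443, 0.027 ]))]
side micrometer [(0.81, array([291.9, 235.9]), array([ 0.533 , -0.0934,  0.    ])), (0.54, array([229.2, 204.2]), array([ 0.73 , -0.093,  0.   ]))]
side micrometer_tip [(0.74, array([268.6, 228.5]), array([ 0.5921, -0.0802,  0.    ]))]
side caliper [(0.7, array([338.9, 230. ]), array([ 0.4614, -0.1828,  0.    ]))]
side caliper_tip [(0.59, array([318.9, 217.1]), array([ 0.5269, -0.194 ,  0.    ])), (0.42, array([340. , 227.7]), array([ 0.4643, -0.1919,  0.    ]))]
```

View pics/m4.png

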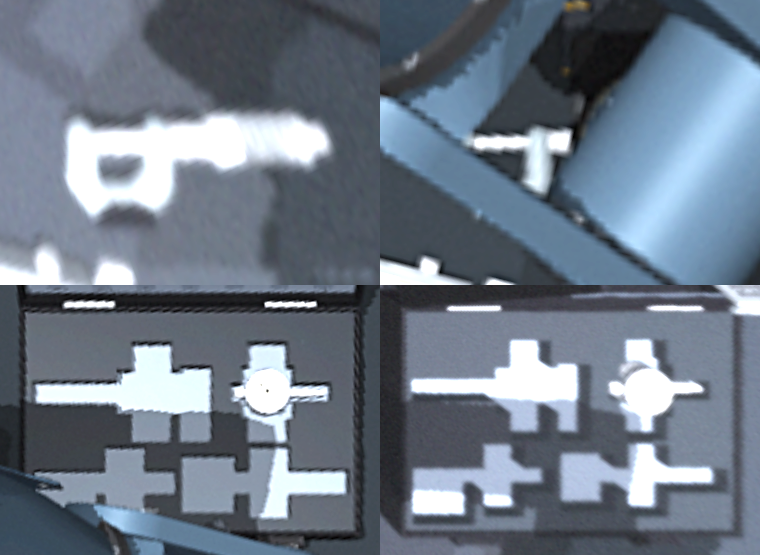

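The top view shows the gauge seated in its pocket at (267,390). The micrometer hasn't moved and is in line with the gripper.

Emit:
apply_moves(
  plan=[0,0,-0.9,0,0,0,-0.8,0,0,0,-0.5,0,0,0,-0.23,0,0,0,0,0],
)

```text
time_s: 12.45
position: [0.5486, -0.0792, 0.0047]
tcp_rot: [[0.965, 0.261, -0.001], [0.261, -0.965, 0.0], [-0.001, -0.001, -1.0]]
force: [0.5, 0.2, 0.3]
opening: 0.701
grasp_force: 0.0
```

Emit:
apply_moves(
  plan=[0,0,0,0,0,0,0,0,0,0,0,0,0,0,0,0,0,0,0,0,0,0,0,0],
  grip=1,
)

```text
time_s: 13.2
position: [0.5488, -0.0792, 0.0051]
tcp_rot: [[0.965, 0.26, 0.0], [0.26, -0.965, 0.0], [0.0, -0.0, -1.0]]
force: [0.1, 1.7, 1.5]
opening: 0.181
grasp_force: 30.0
```

Emit:
apply_moves(
  plan=[0,0,0.3,0,0,0,0.7,0,0,0,0.9,0,0,0,0.6,0,0,0,0,0],
)

```text
time_s: 13.82
position: [0.5505, -0.0798, 0.133]
tcp_rot: [[0.965, 0.261, 0.006], [0.261, -0.965, -0.002], [0.005, 0.004, -1.0]]
force: [-0.5, 0.5, -2.1]
opening: 0.186
grasp_force: 30.0
```

Emit:
apply_moves(
  plan=[-0.244,0.692,0,-0.506,-0.244,0.692,0,-0.506,-0.244,0.692,0,-0.506,-0.244,0.692,0,-0.506,-0.244,0.692,0,-0.506,0,0,-0.6,0,0,0,-0.5,0,0,0,0,0,0,0,0,0],
)

```text
time_s: 14.95
position: [0.4876, 0.0937, 0.075]
tcp_rot: [[0.984, -0.177, -0.001], [-0.177, -0.984, -0.0], [-0.001, 0.0, -1.0]]
force: [1.4, 0.1, -1.7]
opening: 0.187
grasp_force: 30.0
```

```bash
python3 - <<'E'
from h import *
g=bot.read_state();P=np.array(g["position"]);print(P,g["opening"],g["force"])
it,_=snap("top","t5"); im,_=snap("side","s5")
for n in("top","side"):
    for t,z in(("micrometer",P[2]-.005),("micrometer_tip",P[2]-.005),("pocket_micrometer",.027)): print(n,t,pin(n,t,z))
a=np.radians(-10.1)
M=np.hstack([rect(n,i,P[:2],a,P[2]+.0035,.2,.2,1900) for n,i in(("top",it),("side",im))])
cv2.drawMarker(M,(190,190),(255,0,0),0,10,1);cv2.drawMarker(M,(570,190),(255,0,0),0,10,1)
cv2.imwrite("pics/m5.png",cv2.convertScaleAbs(M[:,:,::-1],alpha=1.5))
E
```

```text
[0.48763382 0.09368305 0.07495844] 0.18665399924764645 [ 1.42911703  0.14391233 -1.69863186]
top micrometer [(0.55, array([219.1, 245.5]), array([0.4609, 0.0922, 0.07  ]))]
top micrometer_tip []
top pocket_micrometer [(0.95, array([220.3, 243.2]), array([0.4664, 0.0956, 0.027 ]))]
side micrometer [(0.89, array([259.4, 271.3]), array([0.4635, 0.1057, 0.07  ]))]
side micrometer_tip [(0.67, array([243.3, 248. ]), array([0.5341, 0.0731, 0.07  ]))]
side pocket_micrometer [(0.57, array([259.2, 284.8]), array([0.4685, 0.1003, 0.027 ]))]
```

View pics/m5.png

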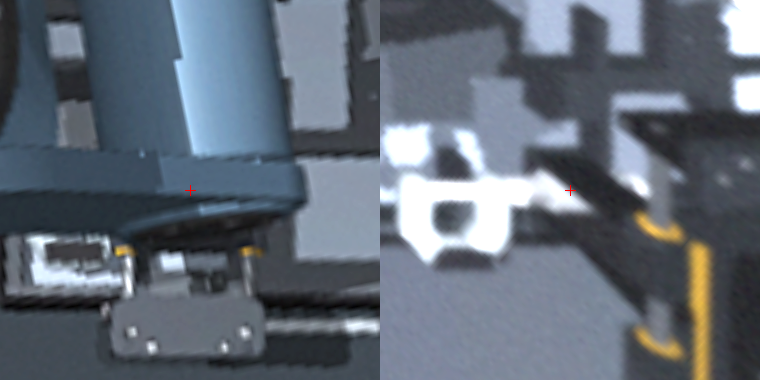

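The side view shows the spindle line level with the TCP mark and the frame end at about -88 mm, as expected. I'll go down.

Emit:
apply_moves(
  plan=[0,0,-0.3,0,0,0,-0.3,0,0,0,0,0,0,0,0,0],
)

```text
time_s: 15.85
position: [0.4875, 0.0938, 0.0446]
tcp_rot: [[0.984, -0.177, -0.001], [-0.177, -0.984, 0.0], [-0.001, 0.0, -1.0]]
force: [0.6, 0.8, -1.7]
opening: 0.184
grasp_force: 30.0
```

Emit:
apply_moves(
  plan=[0,0,-0.12,0,0,0,-0.1,0,0,0,0,0,0,0,0,0],
)

```text
time_s: 16.35
position: [0.4878, 0.0938, 0.0341]
tcp_rot: [[0.984, -0.177, 0.0], [-0.177, -0.984, 0.0], [0.0, -0.0, -1.0]]
force: [0.4, 0.0, -1.4]
opening: 0.186
grasp_force: 30.0
```

Next I'll lower it 1.5 mm, open to 30 mm, retreat and go to the caliper at (0.465,-0.189), yaw 0.

Emit:
apply_moves(
  plan=[0,0,-0.03,0,0,0,0,0],
)

```text
time_s: 16.6
position: [0.4878, 0.0938, 0.0326]
tcp_rot: [[0.984, -0.177, 0.0], [-0.177, -0.984, -0.0], [0.0, -0.0, -1.0]]
force: [-0.5, -0.4, -1.6]
opening: 0.182
grasp_force: 30.0
```

Emit:
apply_moves(
  plan=[0,0,0,0,0,0,0,0,0,0,0,0],
  grip=0.31,
)

```text
time_s: 16.98
position: [0.4878, 0.0938, 0.0327]
tcp_rot: [[0.984, -0.177, 0.0], [-0.177, -0.984, -0.0], [0.0, -0.0, -1.0]]
force: [0.2, -0.4, -0.0]
opening: 0.339
grasp_force: 0.0
```

Emit:
apply_moves(
  plan=[0,0,0.2,0,0,0,0.7,0,0,0,1,0,-0.09,-0.9,0,0.2,-0.09,-0.95,0,0.2,-0.09,-0.95,0,0.2,-0.09,-0.95,0,0.2,-0.09,-0.95,0,0.21,-0.01,-0.95,0,0,0,0,0,0,0,0,0,0],
)

```text
time_s: 18.35
position: [0.4641, -0.1881, 0.1278]
tcp_rot: [[1.0, -0.002, -0.001], [-0.002, -1.0, 0.001], [-0.001, -0.001, -1.0]]
force: [-1.2, -0.7, 0.0]
opening: 0.345
grasp_force: 0.0
```

```bash
python3 - <<'E'
from h import *
g=bot.read_state();P=np.array(g["position"]);print(P,g["opening"])
it,_=snap("top","t6"); im,_=snap("side","s6")
for n in("top","side"):
    for t,z in(("micrometer",.027),("micrometer_tip",.027),("caliper",0),("caliper_tip",0)): print(n,t,pin(n,t,z))
A=np.hstack([rect("side",im,(.465,-.189),0,.014,.2,.15,1900),rect("top",it,(.465,-.189),0,.014,.2,.15,1900)])
B=np.hstack([rect(n,i,(.5624,.1414),np.radians(-10.1),.042,.38,.27,1000) for n,i in(("top",it),("side",im))])
cv2.imwrite("pics/k6.png",cv2.convertScaleAbs(np.vstack([A,B])[:,:,::-1],alpha=1.5))
E
```

```text
[ 0.46410137 -0.18809605  0.12779283] 0.3453155599038917
top micrometer [(0.82, array([224.4, 247.6]), array([0.4562, 0.0856, 0.027 ])), (0.71, array([ 82.4, 124.5]), array([0.7541, 0.458 , 0.027 ]))]
top micrometer_tip [(0.89, array([226.3, 217.6]), array([0.5274, 0.0829, 0.027 ]))]
top caliper []
top caliper_tip [(0.61, array([210.2, 200.6]), array([0.5696, 0.1271, 0.    ])), (0.35, array([152.7, 193.7]), array([0.5843, 0.2719, 0.    ]))]
side micrometer [(0.92, array([259.9, 287.8]), array([0.462 , 0.1059, 0.027 ]))]
side micrometer_tip [(0.57, array([242.5, 263.1]), array([0.5374, 0.0731, 0.027 ]))]
side caliper [(0.58, array([340.4, 225.2]), array([ 0.4688, -0.2007,  0.    ]))]
side caliper_tip []
```

View pics/k6.png

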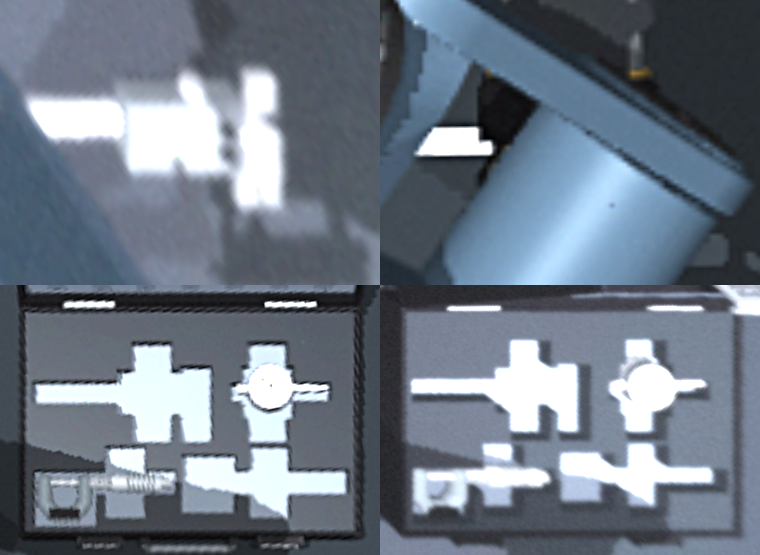

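The micrometer is seated and the caliper hasn't moved (its beam is level at v=142 in the top crop). I'll open and grip it. The gauge face looks about 3 mm off its pocket's centre, so I'll check that later.

Emit:
apply_moves(
  plan=[0,-0.02,-0.7,0,0,0,-0.8,0,0,0,-0.6,0,0,0,-0.36,0,0,0,0,0],
  grip=-0.7,
)

```text
time_s: 19.48
position: [0.464, -0.1892, 0.0033]
tcp_rot: [[1.0, -0.002, -0.002], [-0.002, -1.0, 0.002], [-0.002, -0.002, -1.0]]
force: [0.3, 0.5, -0.6]
opening: 0.805
grasp_force: 0.0
```

Emit:
apply_moves(
  plan=[0,0,0,0,0,0,0,0,0,0,0,0,0,0,0,0,0,0,0,0,0,0,0,0],
  grip=1,
)

```text
time_s: 20.23
position: [0.4647, -0.1896, 0.0048]
tcp_rot: [[1.0, -0.002, 0.0], [-0.002, -1.0, 0.0], [0.0, -0.0, -1.0]]
force: [-0.1, 0.9, 3.0]
opening: 0.41
grasp_force: 30.0
```

Emit:
apply_moves(
  plan=[0,0,0.3,0,0,0,0.7,0,0,0,0.9,0,0,0,0.6,0,0,0,0,0],
)

```text
time_s: 20.85
position: [0.4662, -0.1907, 0.1321]
tcp_rot: [[1.0, -0.001, 0.005], [-0.001, -1.0, -0.004], [0.005, 0.004, -1.0]]
force: [0.5, -0.2, -0.7]
opening: 0.408
grasp_force: 30.0
```

Emit:
apply_moves(
  plan=[0.164,0.917,0,-0.125,0.164,0.917,0,-0.125,0.164,0.917,0,-0.125,0.164,0.917,0,-0.125,0.164,0.917,0,-0.125,0.164,0.917,0,-0.125,0.164,0.917,0,-0.125,0.164,0.919,0,-0.125,0,0,-0.7,0,0,0,-0.5,0,0,0,0,0,0,0,0,0],
)

```text
time_s: 22.35
position: [0.5303, 0.177, 0.0694]
tcp_rot: [[0.984, -0.175, -0.0], [-0.175, -0.984, -0.0], [-0.0, 0.0, -1.0]]
force: [-0.3, 0.2, -2.2]
opening: 0.407
grasp_force: 30.0
```

```bash
python3 - <<'E'
from h import *
g=bot.read_state();P=np.array(g["position"]);print(P,g["opening"])
it,_=snap("top","t7"); im,_=snap("side","s7")
for n in("top","side"):
    for t,z in(("caliper",P[2]-.0045),("caliper_tip",P[2]-.0045),("pocket_caliper",.027),("gauge",.027),("gauge_tip",.027)): print(n,t,pin(n,t,z))
a=np.radians(-10.1)
A=np.hstack([rect(n,i,P[:2],a,P[2],.2,.15,1900) for n,i in(("top",it),("side",im))])
cv2.drawMarker(A,(190,142),(255,0,0),0,10,1);cv2.drawMarker(A,(570,142),(255,0,0),0,10,1)
c=np.array([.5624,.1414])+np.array([[np.cos(a),-np.sin(a)],[np.sin(a),np.cos(a)]])@[.078,.03]
B=np.hstack([rect(n,i,c,a,.042,.152,.12,2500) for n,i in(("top",it),("side",im))])
cv2.imwrite("pics/k7.png",cv2.convertScaleAbs(np.vstack([A,B])[:,:,::-1],alpha=1.3))
E
```

```text
[0.53034218 0.17701458 0.06936634] 0.407477211521281
top caliper []
top caliper_tip [(0.59, array([190.3, 193. ]), array([0.5811, 0.164 , 0.0649]))]
top pocket_caliper [(0.83, array([189.1, 218. ]), array([0.5248, 0.1725, 0.027 ])), (0.57, array([ 82.7, 128.2]), array([0.7445, 0.4563, 0.027 ]))]
top gauge [(0.9, array([197.6, 166.8]), array([0.6485, 0.1561, 0.027 ]))]
top gauge_tip [(0.72, array([153.8, 192. ]), array([0.5859, 0.2619, 0.027 ])), (0.54, array([199.1, 141.7]), array([0.71  , 0.1549, 0.027 ]))]
side caliper [(0.86, array([209.7, 278.5]), array([0.5273, 0.1779, 0.0649]))]
side caliper_tip [(0.68, array([192.4, 260.4]), array([0.5905, 0.1624, 0.0649]))]
side pocket_caliper [(0.58, array([211. , 291.4]), array([0.5294, 0.1749, 0.027 ]))]
side gauge []
side gauge_tip []
```

View pics/k7.png

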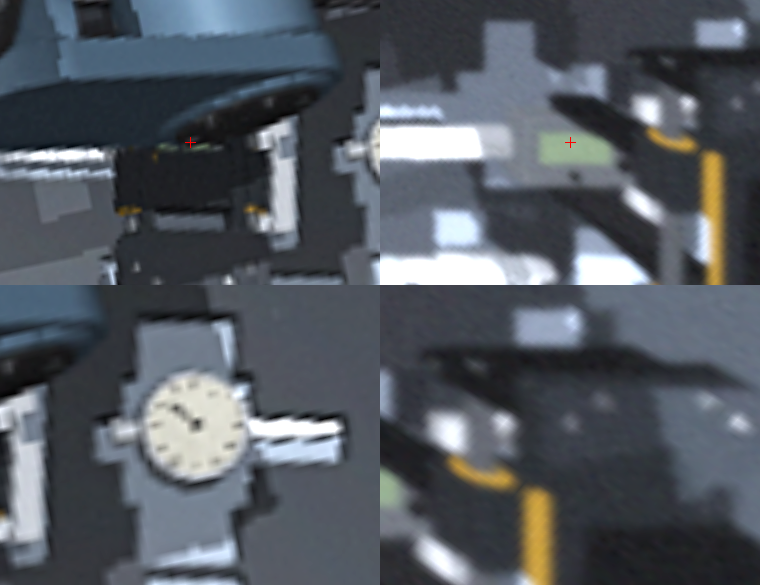

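The side crop shows the caliper level and centred on the TCP mark. The top crop shows the gauge inside its pocket, resting towards the +y wall within the play. I'll lower the caliper.

Emit:
apply_moves(
  plan=[0,0,-0.25,0,0,0,-0.22,0,0,0,0,0,0,0,0,0],
)

```text
time_s: 23.45
position: [0.5302, 0.1772, 0.0457]
tcp_rot: [[0.985, -0.175, -0.001], [-0.175, -0.985, -0.0], [-0.001, 0.0, -1.0]]
force: [0.3, 0.2, -1.6]
opening: 0.409
grasp_force: 30.0
```

Emit:
apply_moves(
  plan=[0,0,-0.12,0,0,0,-0.12,0,0,0,0,0,0,0,0,0],
)

```text
time_s: 23.95
position: [0.5304, 0.1772, 0.034]
tcp_rot: [[0.985, -0.175, 0.0], [-0.175, -0.985, -0.0], [0.0, 0.0, -1.0]]
force: [-0.1, -0.2, -0.8]
opening: 0.405
grasp_force: 30.0
```

Emit:
apply_moves(
  plan=[0,0,-0.03,0,0,0,0,0],
)

```text
time_s: 24.2
position: [0.5303, 0.1772, 0.0326]
tcp_rot: [[0.985, -0.175, 0.0], [-0.175, -0.985, -0.0], [0.0, 0.0, -1.0]]
force: [-0.8, 0.7, -2.2]
opening: 0.408
grasp_force: 30.0
```

Emit:
apply_moves(
  plan=[0,0,0,0,0,0,0,0,0,0,0,0],
  grip=-0.1,
)

```text
time_s: 24.58
position: [0.5305, 0.1772, 0.0327]
tcp_rot: [[0.985, -0.175, 0.0], [-0.175, -0.985, 0.0], [0.0, -0.0, -1.0]]
force: [0.2, 0.4, 0.7]
opening: 0.542
grasp_force: 0.0
```

Emit:
apply_moves(
  plan=[0,0,0.2,0,0,0,0.8,0,0,0,1,0,0,-0.5,0.7,0,0,-1,0,0,0,-1,0,0,0,-1,0,0,0,-1,0,0,0,-1,0,0,0,0,0,0],
)

```text
time_s: 25.82
position: [0.531, -0.1014, 0.1684]
tcp_rot: [[0.984, -0.18, 0.002], [-0.18, -0.984, -0.001], [0.003, 0.001, -1.0]]
force: [-0.3, 0.7, -0.1]
opening: 0.554
grasp_force: 0.0
```

```bash
python3 - <<'E'
from h import *
g=bot.read_state();P=np.array(g["position"]);print(P,g["opening"])
it,dt=snap("top","t8"); im,ds=snap("side","s8")
c=np.array([.5624,.1414]);a=np.radians(-10.1);R=np.array([[np.cos(a),-np.sin(a)],[np.sin(a),np.cos(a)]])
pk=dict(caliper=((-.038,.03),(.018,.03)),micrometer=((-.09,-.06),(-.018,-.06)),gauge=((.078,.03),(.136,.03)))
for n in("top","side"):
    for k,(o,t) in pk.items():
        for q,e in((k,o),(k+"_tip",t)):
            r=pin(n,q,.027)
            print(n,q,[(x[0],np.round((R.T@(x[2][:2]-c)-e)*1000,1)) for x in r])
# lid: edge
for n,d in(("top",dt),("side",ds)):
    for q in("lid_edge","lid_hinge","latch_near_end","latch_far_end"):
        for r in bot.pinpoint(n,q)[:1]:
            u,v=np.array(r["xy"])*[560,420]; w=at_depth(n,u,v,float(np.median(d[int(v)-1:int(v)+2,int(u)-1:int(u)+2])))
            print(n,q,round(r["p"],2),[int(u),int(v)],np.round(w,3),np.round(R.T@(w[:2]-c),3))
B=np.hstack([rect(n,i,c,a,.042,.38,.27,1050) for n,i in(("top",it),("side",im))])
cv2.imwrite("pics/k8.png",cv2.convertScaleAbs(B[:,:,::-1],alpha=1.2))
E
```

```text
[ 0.53104518 -0.10144342  0.16840626] 0.5538021774718512
top caliper [(0.96, array([-5.6, -2.1]))]
top caliper_tip [(0.56, array([-8.2, -5. ]))]
top micrometer [(0.74, array([ 1. , -7.5]))]
top micrometer_tip [(0.7, array([ 1.3, -1. ]))]
top gauge [(0.81, array([-1.5, -2.3]))]
top gauge_tip [(0.72, array([ 2.5, 12.1])), (0.16, array([  61.6, -414.3]))]
side caliper [(0.75, array([ 1.1, -4.9])), (0.71, array([175.9,  -6.4]))]
side caliper_tip [(0.74, array([-2.4,  0.1])), (0.4, array([-98.6, -88.2]))]
side micrometer [(0.87, array([ 1.4, -0.6]))]
side micrometer_tip [(0.88, array([  7. , -11.1])), (0.67, array([145.4,  91.3]))]
side gauge [(0.93, array([0.3, 7. ])), (0.46, array([-103.2,  -16.3]))]
side gauge_tip [(0.83, array([6.4, 0.4]))]
top lid_edge 0.9 [77, 171] [0.603 0.368 0.244] [0.001 0.23 ]
top lid_hinge 0.93 [154, 193] [0.581 0.254 0.05 ] [-0.002  0.114]
top latch_near_end 0.72 [62, 217] [0.506 0.377 0.284] [-0.097  0.222]
top latch_far_end 0.61 [84, 125] [0.693 0.343 0.283] [0.093 0.221]
side lid_edge 0.61 [79, 241] [0.603 0.375 0.241] [-0.001  0.237]
side latch_near_end 0.85 [108, 245] [0.516 0.379 0.282] [-0.088  0.226]
side latch_far_end 0.79 [56, 188] [0.702 0.342 0.28 ] [0.102 0.222]
```

View pics/k8.png

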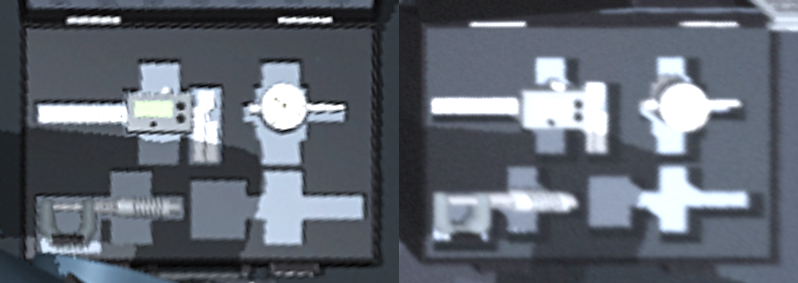

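All three tools look seated, and the networks put the lid at about 1.98 rad (edge z 0.243). I'll close the fingers and go up and over, to behind the lid's free edge.

Emit:
apply_moves(
  plan=[0,0,0.6,0,0,0,1,0,0,0,1,0,0,0,1,0,0,0,0.1,0,0,0,0,0],
  grip=1,
)

```text
time_s: 27.68
position: [0.5299, -0.0977, 0.3524]
tcp_rot: [[0.985, -0.175, -0.0], [-0.175, -0.985, 0.0], [-0.0, -0.0, -1.0]]
force: [-0.5, 0.2, -0.5]
opening: 0.021
grasp_force: 0.0
```

```bash
python3 - <<'E'
from h import *
d=bot.capture("top")[1]; d2=bot.capture("side")[1]
c=np.array([.5624,.1414]);a=np.radians(-10.1);R=np.array([[np.cos(a),-np.sin(a)],[np.sin(a),np.cos(a)]])
for n,D in(("top",d),("side",d2)):
  for k,p,z in(("foam",(.02,-.01),.042),("foam",(.12,-.01),.042),("gauge",(.07,.034),.045),("gauge",(.086,.034),.045),("cal",(-.05,.03),.041),("cal",(-.026,.03),.041),("calbeam",(-.12,.03),.033),("mic",(-.055,-.06),.044),("micframe",(-.105,-.097),.044)):
    w=c+R@p; u,v=px(n,[*w,z]).round().astype(int); q=D[v-1:v+2,u-1:u+2]; print(n,k,z,round(float(at_depth(n,u,v,float(np.median(q)))[2]),4))
print(bot.read_state()["position"])
h=np.array([.115,.046])
print("TCP targets (world)")
for th in(1.985,1.8,1.6,1.45,1.3,1.1,.9,.7,.5,.3,.1,0):
    if th>1.44: A=th+.121; yz=h+.2317*np.array([-np.cos(A),np.sin(A)])+[.015,-.01]
    else: yz=h+.028*np.array([np.sin(th),np.cos(th)])+.21*np.array([-np.cos(th),np.sin(th)])+[.015,0]
    w=c+R@[0,yz[0]]; print(th,np.round(yz,4),np.round([*w,yz[1]],4))
E
```

```text
top foam 0.042 0.0304
top foam 0.042 0.0415
top gauge 0.045 0.0446
top gauge 0.045 0.0477
top cal 0.041 0.0426
top cal 0.041 0.041
top calbeam 0.033 0.0311
top mic 0.044 0.0444
top micframe 0.044 0.7151
side foam 0.042 0.0408
side foam 0.042 0.0414
side gauge 0.045 0.0457
side gauge 0.045 0.0454
side cal 0.041 0.0411
side cal 0.041 0.0416
side calbeam 0.033 0.032
side mic 0.044 0.0445
side micframe 0.044 0.034
[ 0.52926571 -0.09742432  0.35077982]
TCP targets (world)
1.985 [0.2482 0.2353] [0.6059 0.3857 0.2353]
1.8 [0.2095 0.2536] [0.5991 0.3476 0.2536]
1.6 [0.1647 0.2651] [0.5913 0.3035 0.2651]
1.45 [0.13   0.2677] [0.5852 0.2694 0.2677]
1.3 [0.1008 0.2558] [0.5801 0.2406 0.2558]
1.1 [0.0597 0.2459] [0.5729 0.2002 0.2459]
0.9 [0.0214 0.2279] [0.5662 0.1625 0.2279]
0.7 [-0.0126  0.2027] [0.5602 0.129  0.2027]
0.5 [-0.0409  0.1713] [0.5552 0.1012 0.1713]
0.3 [-0.0623  0.1348] [0.5515 0.08   0.1348]
0.1 [-0.0762  0.0948] [0.549  0.0664 0.0948]
0 [-0.08   0.074] [0.5484 0.0626 0.074 ]
```

Emit:
apply_moves(
  plan=[0.148,0.932,0,0,0.148,0.932,0,0,0.148,0.932,0,0,0.148,0.932,0,0,0.148,0.932,0,0,0.148,0.932,0,0,0.148,0.932,0,0,0.148,0.932,0,0,0.148,0.932,0,0,0.148,0.932,0,0,0.15,0.932,0,0,0,0,0,0],
)

```text
time_s: 29.28
position: [0.6106, 0.4179, 0.3485]
tcp_rot: [[0.985, -0.171, -0.005], [-0.171, -0.985, -0.001], [-0.004, 0.002, -1.0]]
force: [0.5, -0.6, -0.2]
opening: -0.001
grasp_force: 0.0
```

Emit:
apply_moves(
  plan=[0,0,0,0,0,0,-0.9,0,0,0,-0.9,0,0,0,-0.5,0,0,0,0,0],
)

```text
time_s: 29.9
position: [0.6104, 0.4122, 0.2344]
tcp_rot: [[0.984, -0.177, -0.006], [-0.177, -0.984, -0.003], [-0.006, 0.005, -1.0]]
force: [-1.1, -0.1, 0.7]
opening: 0.003
grasp_force: 0.0
```

```bash
python3 - <<'E'
from h import *
P=np.array(bot.read_state()["position"]);print(P)
im,_=snap("side","s9")
cv2.imwrite("pics/l9.png",cv2.resize(im[100:340,0:320],(800,600))[:,:,::-1])
E
```

```text
[0.61036937 0.41216824 0.23439755]
```

View pics/l9.png

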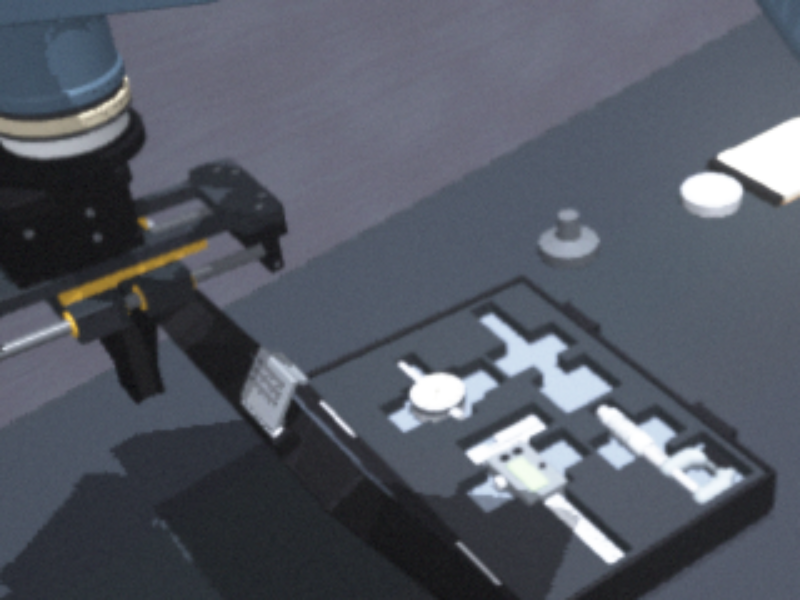

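The picture shows the closed fingers at (140,380) behind the lid's edge and between the latches. I'll sweep the lid over.

Emit:
apply_moves(
  plan=[-0.08,-0.52,0.02,0,-0.07,-0.38,0.18,0,-0.07,-0.38,0.18,0,-0.08,-0.44,0.13,0,-0.08,-0.44,0.1,0,-0.12,-0.68,0.05,0,0,0,0,0],
)

```text
time_s: 30.82
position: [0.5865, 0.27, 0.2711]
tcp_rot: [[0.984, -0.178, -0.0], [-0.178, -0.984, -0.001], [-0.0, 0.001, -1.0]]
force: [0.5, 0.1, 0.5]
opening: 0.006
grasp_force: 0.0
```

Emit:
apply_moves(
  plan=[-0.1,-0.58,-0.22,0,-0.07,-0.4,-0.1,0,-0.07,-0.4,-0.1,0,-0.065,-0.37,-0.18,0,-0.065,-0.38,-0.18,0,0,0,0,0],
)

```text
time_s: 31.58
position: [0.5675, 0.1648, 0.2304]
tcp_rot: [[0.984, -0.177, -0.003], [-0.177, -0.984, -0.0], [-0.003, 0.001, -1.0]]
force: [0.2, 0.5, 0.0]
opening: 0.005
grasp_force: 0.0
```

```bash
python3 - <<'E'
from h import *
P=np.array(bot.read_state()["position"]);print(P)
im,_=snap("side","s10")
cv2.imwrite("pics/l10.png",cv2.resize(im[100:340,0:320],(640,480))[:,:,::-1])
E
```

```text
[0.56749028 0.1648022  0.23044842]
```

View pics/l10.png

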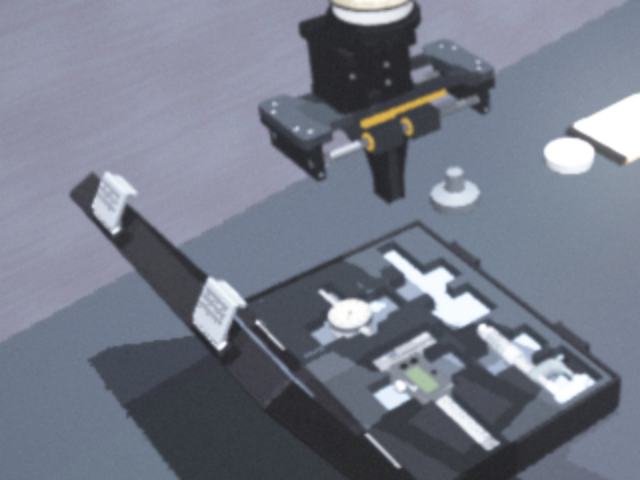

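The lid hasn't moved (near latch still at (218,312)), so the fingers passed over its edge: 10 mm of overlap was too little. I'll go back and sweep about 30 mm lower.

Emit:
apply_moves(
  plan=[0,0,0.8,0,0,0,0.9,0,0,0,0.8,0,0.17,0.96,0,0,0.17,0.96,0,0,0.17,0.96,0,0,0.17,0.96,0,0,0.17,0.96,0,0,0,0.2,0,0,0,0,0,0],
)

```text
time_s: 32.88
position: [0.6103, 0.4171, 0.3562]
tcp_rot: [[0.985, -0.173, -0.0], [-0.173, -0.985, -0.001], [-0.0, 0.001, -1.0]]
force: [-0.5, -0.3, -0.6]
opening: 0.006
grasp_force: 0.0
```

Emit:
apply_moves(
  plan=[0,0,-0.9,0,0,0,-0.9,0,0,0,-0.9,0,0,0,0,0,0,0,0,0],
)

```text
time_s: 33.5
position: [0.6123, 0.4159, 0.224]
tcp_rot: [[0.984, -0.176, 0.003], [-0.176, -0.984, 0.001], [0.003, -0.002, -1.0]]
force: [1.3, 0.6, 1.2]
opening: 0.002
grasp_force: 0.0
```

```bash
python3 - <<'E'
from h import *
c=np.array([.5624,.1414]);a=np.radians(-10.1);R=np.array([[np.cos(a),-np.sin(a)],[np.sin(a),np.cos(a)]]);h=np.array([.115,.046])
print(bot.read_state()["position"])
for th in(1.985,1.8,1.6,1.45,1.3,1.1,.9,.7,.5,.3,.1,0):
    if th>1.44: A=th+.121; yz=h+.2317*np.array([-np.cos(A),np.sin(A)])+[.015,-.035]
    else: yz=h+.028*np.array([np.sin(th),np.cos(th)])+.19*np.array([-np.cos(th),np.sin(th)])+[.015,0]
    w=c+R@[0,yz[0]]; print(th,np.round([*w,yz[1]],4))
E
```

```text
[0.61226807 0.4158781  0.22400952]
1.985 [0.6059 0.3857 0.2103]
1.8 [0.5991 0.3476 0.2286]
1.6 [0.5913 0.3035 0.2401]
1.45 [0.5852 0.2694 0.2427]
1.3 [0.581  0.2459 0.2366]
1.1 [0.5745 0.2091 0.228 ]
0.9 [0.5683 0.1747 0.2122]
0.7 [0.5629 0.1441 0.1898]
0.5 [0.5583 0.1184 0.1617]
0.3 [0.5548 0.0988 0.1289]
0.1 [0.5525 0.086  0.0928]
0 [0.5519 0.0823 0.074 ]
```

Emit:
apply_moves(
  plan=[0,0,-0.32,0,-0.12,-0.6,0,0,-0.05,-0.25,0.05,0,-0.05,-0.25,0.1,0,-0.05,-0.25,0.15,0],
)

```text
time_s: 34.12
position: [0.5993, 0.3521, 0.2246]
tcp_rot: [[0.985, -0.174, 0.009], [-0.174, -0.985, 0.008], [0.007, -0.009, -1.0]]
force: [1.6, 4.6, 1.6]
opening: 0.009
grasp_force: 2.4
```

Contact is made (4.6 N). I'll keep pushing.

Emit:
apply_moves(
  plan=[-0.06,-0.35,0.12,0,-0.06,-0.35,0.1,0,-0.06,-0.35,0.08,0,-0.06,-0.34,0.03,0,-0.06,-0.34,0.02,0,-0.08,-0.47,-0.12,0,-0.065,-0.37,-0.08,0,-0.065,-0.37,-0.09,0],
)

```text
time_s: 35.12
position: [0.571, 0.2004, 0.2224]
tcp_rot: [[0.984, -0.176, -0.002], [-0.176, -0.984, -0.0], [-0.002, 0.001, -1.0]]
force: [0.2, 1.5, -0.7]
opening: 0.003
grasp_force: 0.8
```

Emit:
apply_moves(
  plan=[-0.03,-0.26,-0.1,0,-0.03,-0.26,-0.1,0,-0.05,-0.3,-0.22,0,-0.05,-0.3,-0.23,0,-0.09,-0.5,-0.56,0],
)

```text
time_s: 35.75
position: [0.5605, 0.12, 0.1632]
tcp_rot: [[0.985, -0.174, 0.004], [-0.174, -0.985, -0.0], [0.004, -0.0, -1.0]]
force: [0.9, 0.0, 0.6]
opening: 0.003
grasp_force: 0.3
```

```bash
python3 - <<'E'
from h import *
print(bot.read_state()["position"])
im,ds=snap("side","s11"); c=np.array([.5624,.1414]);a=np.radians(-10.1);R=np.array([[np.cos(a),-np.sin(a)],[np.sin(a),np.cos(a)]])
for q in("lid_edge","latch_near_end","latch_far_end"):
    for r in bot.pinpoint("side",q)[:1]:
        u,v=np.array(r["xy"])*[560,420]; w=at_depth("side",u,v,float(np.median(ds[int(v)-1:int(v)+2,int(u)-1:int(u)+2]))); print(q,round(r["p"],2),[int(u),int(v)],np.round(w,3),np.round(R.T@(w[:2]-c),3))
cv2.imwrite("pics/l11.png",cv2.resize(im[100:340,0:320],(640,480))[:,:,::-1])
E
```

```text
[0.56045103 0.12002814 0.16321745]
lid_edge 0.79 [239, 198] [ 0.718 -0.116  0.011] [ 0.198 -0.226]
latch_near_end 0.66 [282, 220] [0.441 0.066 0.182] [-0.106 -0.096]
```

View pics/l11.png

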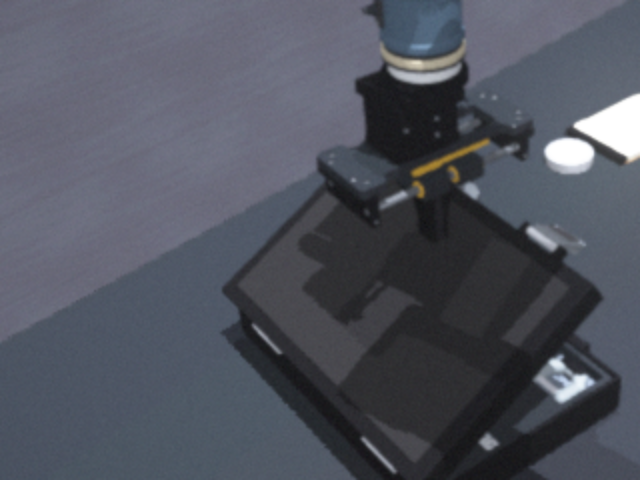

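The lid is down to about 0.5 rad, with its edge at (600,300). I'll follow it down and press it shut.

Emit:
apply_moves(
  plan=[-0.11,-0.42,-0.6,0,-0.05,-0.26,-0.6,0,0,0,0,0,0,0,0,0,-0.01,-0.07,-0.3,0,0,0,-0.2,0,0,0,0,0,0,0,0,0],
)

```text
time_s: 36.95
position: [0.5509, 0.0834, 0.078]
tcp_rot: [[0.985, -0.175, -0.0], [-0.175, -0.985, 0.0], [-0.0, -0.0, -1.0]]
force: [-0.1, -0.3, 0.4]
opening: 0.003
grasp_force: 0.0
```

Emit:
apply_moves(
  plan=[0,0,-0.06,0,0,0,-0.04,0,0,0,0,0,0,0,0,0],
)

```text
time_s: 37.45
position: [0.5511, 0.0833, 0.0744]
tcp_rot: [[0.985, -0.175, 0.001], [-0.175, -0.985, -0.0], [0.001, -0.0, -1.0]]
force: [-1.9, -0.4, 8.3]
opening: 0.009
grasp_force: 4.1
```

The lid is shut (z=0.074, 8 N). Next is the near latch, from outside on the -y side.

Emit:
apply_moves(
  plan=[0,0,0.7,0,0,0,0.8,0,-0.74,-0.755,0,0,-0.74,-0.755,0,0,-0.73,-0.755,0,0,0,0,0,0,0,0,-0.8,0,0,0,-0.8,0,0,0,-0.6,0,0,0,-0.3,0,0,0,0,0],
)

```text
time_s: 38.83
position: [0.4408, -0.0294, 0.022]
tcp_rot: [[0.985, -0.175, -0.001], [-0.175, -0.985, 0.001], [-0.001, -0.0, -1.0]]
force: [0.7, 1.1, -0.2]
opening: 0.007
grasp_force: 0.0
```

```bash
python3 - <<'E'
from h import *
print(bot.read_state()["position"])
im,ds=snap("side","s12");it,dt=snap("top","t12"); c=np.array([.5624,.1414]);a=np.radians(-10.1);R=np.array([[np.cos(a),-np.sin(a)],[np.sin(a),np.cos(a)]])
for n in("top","side"):
  for q in("latch_near_end","latch_far_end"):
    for p,uv,w in pin(n,q,.038)[:1]: print(n,q,p,uv,w,np.round(R.T@(w[:2]-c),3))
print(R.T@(np.array(bot.read_state()["position"])[:2]-c))
a=cv2.resize(im[150:330,100:340],(400,300)); b=cv2.resize(it[110:290,130:370],(400,300))
cv2.imwrite("pics/l12.png",cv2.convertScaleAbs(np.hstack([a,b])[:,:,::-1],alpha=1.4))
E
```

```text
[ 0.44079178 -0.02939692  0.02196892]
top latch_near_end 0.66 [304.3 132.1] [ 0.7341 -0.0992  0.038 ] [ 0.211 -0.207]
top latch_far_end 0.81 [273.5 173.7] [ 0.6326 -0.0278  0.038 ] [ 0.099 -0.154]
side latch_near_end 0.62 [295.2 264.8] [0.4421 0.0165 0.038 ] [-0.097 -0.144]
side latch_far_end 0.59 [239.2 220.3] [ 0.6322 -0.0225  0.038 ] [ 0.097 -0.149]
[-0.0893899  -0.19005744]
```

View pics/l12.png

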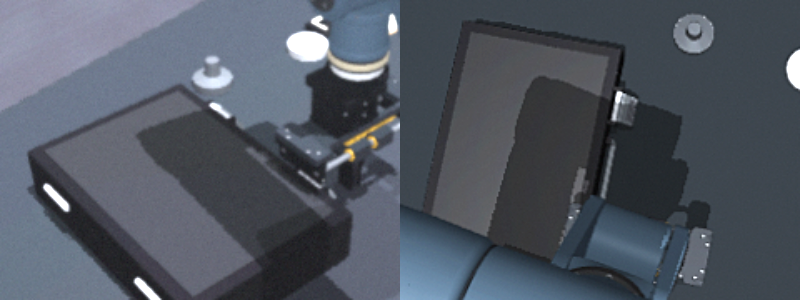

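The lid is flat and shut, and both latches stand out (the far one at (622,107) in the top crop). The fingers are in front of the near latch, so I'll push it in.

Emit:
apply_moves(
  plan=[0.1,0.55,0,0,0.035,0.2,0,0,0.018,0.1,0,0,0,0,0,0],
)

```text
time_s: 39.62
position: [0.4481, 0.0125, 0.0232]
tcp_rot: [[0.985, -0.175, 0.0], [-0.175, -0.985, -0.0], [0.0, 0.0, -1.0]]
force: [0.4, -0.7, 0.2]
opening: 0.007
grasp_force: 0.2
```

Emit:
apply_moves(
  plan=[0.018,0.08,0,0,0,0,0,0],
)

```text
time_s: 39.88
position: [0.4487, 0.0155, 0.0228]
tcp_rot: [[0.985, -0.175, -0.001], [-0.175, -0.985, -0.001], [-0.001, 0.001, -1.0]]
force: [-0.7, -5.8, -2.5]
opening: 0.009
grasp_force: 2.7
```

Force is building at the catch, so I'll continue in small steps.

Emit:
apply_moves(
  plan=[0.014,0.06,0,0,0,0,0,0],
)

```text
time_s: 40.12
position: [0.4488, 0.0164, 0.0227]
tcp_rot: [[0.985, -0.173, -0.002], [-0.173, -0.985, -0.003], [-0.002, 0.003, -1.0]]
force: [-4.3, -20.8, -3.4]
opening: 0.002
grasp_force: 9.6
```

Emit:
apply_moves(
  plan=[0.01,0.05,0,0,0,0,0,0],
)

```text
time_s: 40.38
position: [0.4489, 0.0167, 0.0227]
tcp_rot: [[0.985, -0.171, -0.004], [-0.171, -0.985, -0.005], [-0.003, 0.006, -1.0]]
force: [-8.2, -34.4, -2.4]
opening: 0.005
grasp_force: 17.0
```

It has hit a hard stop at the expected closed position. I'll back off and move to the far latch.

Emit:
apply_moves(
  plan=[-0.05,-0.3,0,0,-0.13,-0.75,0,0,0,0,0.9,0,0,0,0.9,0,0.9,-0.16,0,0,0.9,-0.16,0,0,0.9,-0.16,0,0,0.84,-0.15,0,0,0,0,-0.7,0,0,0,-0.7,0,0,0,-0.4,0,0,0,0,0],
)

```text
time_s: 41.88
position: [0.6167, -0.0617, 0.0215]
tcp_rot: [[0.984, -0.176, -0.004], [-0.176, -0.984, 0.001], [-0.004, -0.001, -1.0]]
force: [-0.2, 0.1, 0.7]
opening: 0.003
grasp_force: 0.0
```

```bash
python3 - <<'E'
from h import *
im,ds=snap("side","s13");it,dt=snap("top","t13"); c=np.array([.5624,.1414]);a=np.radians(-10.1);R=np.array([[np.cos(a),-np.sin(a)],[np.sin(a),np.cos(a)]])
P=np.array(bot.read_state()["position"]);print(P,R.T@(P[:2]-c))
for n in("top","side"):
  for q in("latch_near_end","latch_far_end"):
    for p,uv,w in pin(n,q,.03)[:2]: print(n,q,p,uv,w,np.round(R.T@(w[:2]-c),3))
b=cv2.resize(it[150:290,190:300],(440,560))
cv2.imwrite("pics/l13.png",cv2.convertScaleAbs(b[:,:,::-1],alpha=1.6))
E
```

```text
[ 0.61865372 -0.06219622  0.02374466] [ 0.09108597 -0.19057609]
side latch_near_end 0.49 [288.8 273.4] [0.4414 0.0386 0.03  ] [-0.101 -0.122]
side latch_far_end 0.52 [241.8 221.8] [ 0.631  -0.0299  0.03  ] [ 0.098 -0.157]
side latch_far_end 0.44 [287.7 271.7] [0.4464 0.036  0.03  ] [-0.096 -0.124]
```

View pics/l13.png

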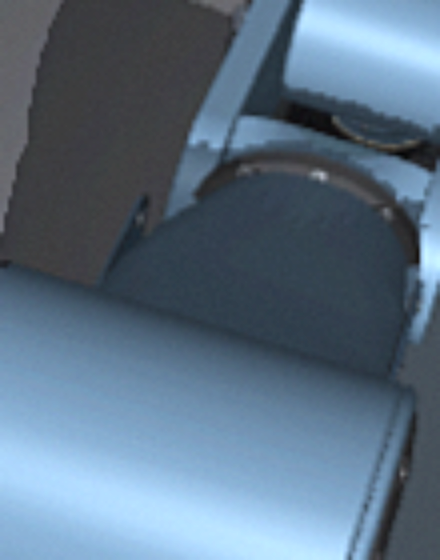

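The arm hides the near latch in this crop, but the side network now finds its end 22 mm further in, so it is snapped shut. I'll push the far latch.

Emit:
apply_moves(
  plan=[0.1,0.55,0,0,0.035,0.2,0,0,0.018,0.1,0,0,0.014,0.08,0,0,0,0,0,0],
)

```text
time_s: 42.8
position: [0.6263, -0.0164, 0.0228]
tcp_rot: [[0.985, -0.175, -0.0], [-0.175, -0.985, -0.001], [-0.0, 0.001, -1.0]]
force: [-1.3, -3.5, -1.9]
opening: 0.004
grasp_force: 1.5
```

Emit:
apply_moves(
  plan=[0.014,0.06,0,0,0,0,0,0],
)

```text
time_s: 43.05
position: [0.6264, -0.0162, 0.0228]
tcp_rot: [[0.985, -0.174, -0.002], [-0.174, -0.985, -0.004], [-0.001, 0.005, -1.0]]
force: [-2.1, -12.4, -1.5]
opening: 0.004
grasp_force: 5.9
```

Emit:
apply_moves(
  plan=[0.014,0.08,0,0,0,0,0,0],
)

```text
time_s: 43.3
position: [0.6265, -0.0155, 0.0224]
tcp_rot: [[0.985, -0.173, -0.004], [-0.173, -0.985, -0.009], [-0.002, 0.009, -1.0]]
force: [-4.0, -21.9, -4.2]
opening: 0.006
grasp_force: 10.5
```

Emit:
apply_moves(
  plan=[-0.05,-0.35,0,0,-0.13,-0.75,0,0,0,0,0.9,0,0,-0.9,0.9,0,0,-1,0.5,0,0,-1,0,0,0,-1,0,0,0,-1,0,0,0,-1,0,0,0,0,0,0],
)

```text
time_s: 44.55
position: [0.6187, -0.3622, 0.1375]
tcp_rot: [[0.984, -0.18, 0.003], [-0.18, -0.984, -0.002], [0.003, 0.001, -1.0]]
force: [-0.8, 0.8, 0.9]
opening: 0.002
grasp_force: 0.0
```

```bash
python3 - <<'E'
from h import *
im,ds=snap("side","s14");it,dt=snap("top","t14"); c=np.array([.5624,.1414]);a=np.radians(-10.1);R=np.array([[np.cos(a),-np.sin(a)],[np.sin(a),np.cos(a)]])
P=np.array(bot.read_state()["position"]);print(P)
for n in("top","side"):
  for q in("latch_near_end","latch_far_end"):
    for p,uv,w in pin(n,q,.028)[:2]: print(n,q,p,uv,np.round(R.T@(w[:2]-c),3))
for q in((0,0),(0,-.1),(.1,-.1),(-.1,-.1)):
    w=c+R@q; u,v=px("side",[*w,.074]).round().astype(int); print(q,at_depth("side",u,v,float(np.median(ds[v-1:v+2,u-1:u+2])))[2])
cv2.imwrite("pics/l14.png",cv2.convertScaleAbs(cv2.resize(it[110:290,130:330],(640,576))[:,:,::-1],alpha=1.6))
E
```

```text
[ 0.61845004 -0.35751257  0.13705238]
side latch_near_end 0.44 [287.5 269.6] [-0.089 -0.13 ]
side latch_far_end 0.58 [234.6 228. ] [ 0.092 -0.131]
(0, 0) 0.07500764519708807
(0, -0.1) 0.07489765526261358
(0.1, -0.1) 0.07376138900397568
(-0.1, -0.1) 0.07554409958140182
```

View pics/l14.png

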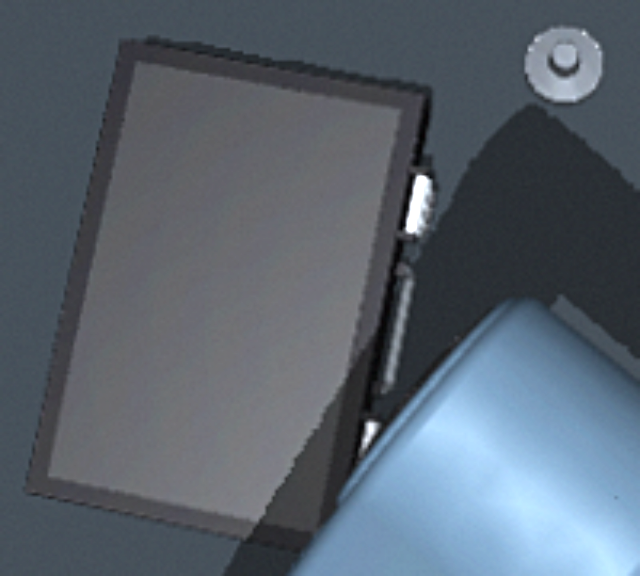

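The lid is flat (0.075 m) and both latch ends are at case y = -0.130, which is their snapped-shut place. The top crop shows both flaps in at (420,205) and (370,440). I'll hand in.

```bash
python3 -c "
from rig import bot
print(bot.hand_in())"
```

```text
the job is handed in; nothing more can be done
None
```

I handed the job in with the gauge, micrometer and caliper in their pockets (there was no spanner on the bench), the lid shut and both latches pushed in; the positions I measured in the pictures fit that, but the hand-in gave no verdict back.

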